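# Shift the stock feeder into the gear marked by the bar

## Task

Put the stock feeder's gearbox into the gear marked by the long bar tag: with your fingertips push the gear lever through the gate and fully home to the end of the slot that the bar tag stands at, leave it there and move clear. Only push the lever: do not grip or force it, and leave the things lying on and around the gearbox where they are.

Things in the scene. Friction and masses are not known exactly. Their poses are not given: they have to be found in the camera images.
- gearbox: Grey gear unit of a wood-stock feeder, fixed: housing 220 (x) x 260 mm (y), shoulder 124 mm high; motor on its +y side (to y = 230 mm, 125 mm high), rubber roller on its -y side (to y = -220 mm). On top a dark steel gate plate, 196 (x) x 140 mm (y). Origin: at bench height right below the gate's middle; x to the gate's far side, y to its left, z up.
- gate (a point): Middle of the gate plate's upper face, 140 mm above the bench; axes as the gearbox. The opening is a double H: a cross channel along y (x = 0) and three columns of slots along x at y = -28, 0, +28 mm, each running near (-x) and far (+x). All are 16 mm wide, the lever's rod 12 mm. Steel tongues with round noses part the columns: the lever changes column only in the cross channel.
- lever (a joint): Lever's tilt along the slots, rad: 0 upright in the cross channel, + to gearbox +x (far), - to -x (near); hard stops at the slot ends, +0.20 and -0.20. Starts anywhere along the middle column. Stays where it is left: friction, about 1.5 N at the knob in either joint.
- lever_cross (a joint): Lever's tilt across the columns, rad: 0 middle column, + to gearbox +y, - to -y; hard stops in the outer columns at +0.24 and -0.24. Can change only while joint lever is within about 0.03 of 0 (the round noses guide it in from about 0.07). The lever pivots about a point 20 mm above the gearbox origin.
- knob (a point): Centre of the lever's black cylindrical knob, 28 mm diameter, 50 mm long along the lever, 190 mm from the pivot: 210 mm above the bench when upright, about 9 mm lower at the end of an outer slot, where it stands at x = +-38, y = +-44 mm in the gearbox frame. z points up along the lever. Below it is the bare rod.
- tag_bar: The long bar tag: 44 mm (along gearbox y) x 12 mm (along gearbox x). 4 mm thick, white enamelled, fixed on a corner of the gate plate beyond the end of an outer slot; which corner varies. Origin: centre of its underside, 140 mm above the bench; axes as the gearbox. It stands at x = +-81 mm, y = +-46 mm in the gearbox frame: the signs tell the slot wanted.
- tag_disc: Round solid tag, 28 mm diameter. 4 mm thick, white enamelled, fixed on a corner of the gate plate beyond the end of an outer slot; which corner varies. Origin: centre of its underside, 140 mm above the bench; axes as the gearbox.
- tag_square: Square tag, 26 mm. 4 mm thick, white enamelled, fixed on a corner of the gate plate beyond the end of an outer slot; which corner varies. Origin: centre of its underside, 140 mm above the bench; axes as the gearbox.
- tag_ring: Ring-shaped tag with a hole, about 30 mm over all. 4 mm thick, white enamelled, fixed on a corner of the gate plate beyond the end of an outer slot; which corner varies. Origin: centre of its underside, 140 mm above the bench; axes as the gearbox.
- socket: Steel wrench socket, 26 mm diameter, 30 mm high, standing on the housing's shoulder (124 mm up) at the left (+y) of the gate plate. Origin: centre of its underside. Loose, to be left where it is.
- packer: Flat steel packer, 45 x 22 x 14 mm, lying on the housing's shoulder (124 mm up) at the right (-y) of the gate plate. Origin: centre of its underside. Loose, to be left where it is.
- glue: White glue bottle with an orange cap, 56 mm diameter, 150 mm high, standing behind the gearbox. Origin: centre of its underside. Loose, to be left where it is.
- tin: Tin can, 74 mm diameter, 90 mm high, in front of the gearbox. Origin: centre of its underside. Loose, to be left where it is.
- mug: White mug, 80 mm diameter, 95 mm high, beside the motor. Origin: centre of its underside. Loose, to be left where it is.
- wrench: Steel wrench, 170 mm long, lying in front of the gearbox. Origin: its underside, near its middle. Loose, to be left where it is.
- offcut: Wood offcut, 100 x 50 x 35 mm, beside the roller. Origin: centre of its underside. Loose, to be left where it is.
- tape: Yellow tape measure, 30 x 66 x 62 mm, behind the gearbox. Origin: centre of its underside. Loose, to be left where it is.

How it is judged:
By the outcome, as a careful person would: the job done as asked, in the order asked, and still so for the second after the job is handed in, with the robot touching nothing.
It also fails if it takes over 54 s, if anything falls off the work surface, if the arm or the gripper's body presses on something with over 40 N, if the wrist force passes 120 N, or if a joint passes its speed limit or range.

## Robot

A 7-joint arm with a two-finger parallel gripper is mounted at the origin on the work surface. World frame = base frame: x ahead of the robot, y to its left, z up, the work surface at z = 0. Lengths are in m, angles in degrees, forces in N, time in s.
With the tool pointing down it reaches from about 0.35 to 0.9 m from the base axis. Payload 19.9 kg.
Tool frame: the origin (TCP) lies at the very end of the fingers, on their centre line; the grasp point (between the pads) lies 19 mm behind it; z points along the fingers, y is the direction in which the jaws open and shut (so a half turn about z gives the same grasp; the last joint's range is limited). The gripper opens to 94 mm and grips with 3 to 60 N. Pads are 16 mm wide; open, the fingers measure 119 mm over their backs; the gripper's body (75 mm by 177 mm) begins 78 mm behind the grasp point.
Start: joints at [-70.101, 23.915, -0.59, 92.452, 0.269, 63.638, -3.037], TCP at [0.237, 0.578, 0.205] pointing down, gripper open.
Joint ranges: [-161.28, 161.28], [-22.2, 115.67], [-73.04, 71.86], [3.21, 147.25], [-68.34, 248.33], [10.77, 114.83], [-161.83, 161.83]. Speed limits (degrees/s): [108.29, 108.29, 136.94, 136.94, 172.46, 172.46, 172.46].

## Interface

Orientations are given as a 3x3 rotation matrix whose columns are the frame's x, y, z axes.
In Python, from rig import robot gives the robot as it stands.
- The arm moves only by the tool send_rows, never from a script. Its argument "commands" is one flat list of numbers, 7 for each row, row after row: the shift along the tool's x, y, z in mm, then the turn, a rotation vector about the tool's x, y, z in rad, then the opening, from 0 (shut) to 1 (fully open). In form: [tx, ty, tz, wx, wy, wz, jaw, tx, ty, tz, wx, wy, wz, jaw, ...]. A call has 1 to 5 rows; each row shifts and turns the commanded pose from where the row before left it, along the tool's axes as they then stand; what a row does not reach is not made up. A row lasts 1/12 s, in which the tool goes at most 41.7 mm and 7.16 degrees, less where a joint would pass 70% of its speed; a pose out of reach is approached as far as the arm can. A call with a gripper value outside its range is refused whole. The fingers move at their own pace and stop on an object; the grip force is fixed at half the most. Time passes only in rows, so rows that do not move let the fingers close. It gives the time, the measured TCP pose, the force and the opening at its end, in the units of the state.
- robot.observe(): the state, without advancing time (a new reading comes with each control period).
- robot.camera(name): name is "scene" or "top" or "wrist"; returns a dict with "pixels" (384x512x3 uint8, red, green, blue), "range_z" (384x512 float32, m along the optical axis (not along the pixel's ray), 0 where there is no reading), "fx", "fy", "cx", "cy" (pixels), "R" (3x3) and "t" (3): a world point X has camera coordinates R X + t. Camera axes: x right, y down, z forward; pixel columns grow to the right and rows downward; lengths in m; the calibration is good to about 2 mm. The wrist camera is an equidistant fisheye: a pixel r from the principal point sees the ray r / f radians off the axis. A picture is of the moment at which its call begins.
- robot.close_job(): hands the job in, once; it reports no verdict.
The state is a dict: "time_s": time; "q": joint angles; "qvel": joint speeds; "joint_torque": joint torques, N m; "tcp_pos": TCP position; "orientation": TCP orientation; "force": force on the tool from outside, world axes, zero at the start; "wrist_torque": the same for the moment, N m; "grip_width": finger opening in m.
Only numpy, scipy, OpenCV 4.12 (cv2) and the standard library are available. Lean on these libraries where they do the work, as an engineer would, in place of code of your own. Each camera call takes 0.05 s, during which the arm holds its last target. There are 200 camera calls.

## Working session

There is one attempt and no reset: what is moved stays moved. The work goes in short steps, Python scripts to look and compute and a tool call to move; the robot and the scene stay as the last step left them, time stands still between calls to the robot, and variables do not carry over. Pictures are saved under pics/ and viewed, about 8 in all and at most 12, crops included, and the job is handed in when it is done.

Besides the shell and the picture viewer there is one more tool, called after "Emit:" by a JSON object that holds its "op" and its "data", one argument or row to a line. send_rows: Moves the arm, as the interface text tells. Its arguments: {"type":"object","properties":{"commands":{"type":"array"}},"required":["commands"]}

```bash
mkdir -p pics; ls; python3 - <<'E'
from rig import robot
import cv2,pickle
o=robot.observe();print(o)
d={}
for n in ("scene","top"):
    c=robot.camera(n);d[n]=c;cv2.imwrite(f"pics/{n}0.png",c["pixels"][:,:,::-1]);print(n,c["fx"],c["cx"],c["R"],c["t"])
pickle.dump(d,open("c0.pkl","wb"))
E
```

```text
pics
{'time_s': 0.0, 'q': array([-70.10102508,  23.94749001,  -0.58989068,  92.48406777,
         0.27059015,  63.63942419,  -3.0371268 ]), 'qvel': array([ 0.03640381,  0.01292926, -0.0139041 , -0.04983675,  0.02022702,
       -0.01442168, -0.01453072]), 'joint_torque': array([ 2.41260695e-04, -8.51254678e+01,  6.39075078e-01, -4.25997341e+01,
       -4.87789011e-02,  1.86135544e-02,  1.69106725e-04]), 'tcp_pos': array([0.23680651, 0.57799841, 0.204842  ]), 'orientation': array([[-9.25364988e-01,  3.79077187e-01, -3.52950577e-04],
       [ 3.79077334e-01,  9.25364264e-01, -1.16355006e-03],
       [-1.14467433e-04, -1.21050405e-03, -9.99999261e-01]]), 'force': array([-0.36537776,  0.06261943, -0.51427866]), 'wrist_torque': array([-0.01603488, -0.01473509,  0.00143734]), 'grip_width': 0.09405865149162329}
scene 368.7720441871942 253.9934526260476 [[ 0.85313238  0.52168423 -0.00327072]
 [ 0.37108881 -0.61124003 -0.69905559]
 [-0.36668547  0.59517323 -0.71505985]] [-0.51236249 -0.07414888  1.26643251]
top 445.84477168968846 251.34285570811602 [[ 7.67337380e-03 -9.99970180e-01 -8.71317315e-04]
 [-9.89864714e-01 -7.47225732e-03 -1.41816833e-01]
 [ 1.41806093e-01  1.95069983e-03 -9.89892533e-01]] [0.02853334 0.56733104 1.20714792]
```

View pics/top0.png

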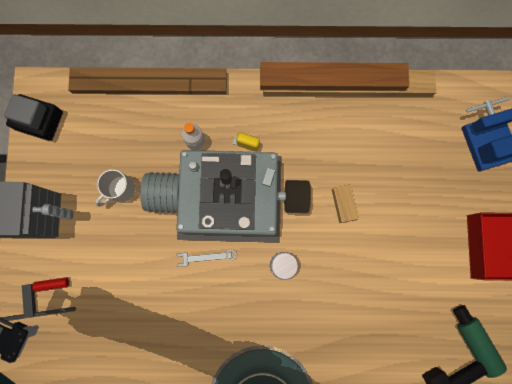

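View pics/scene0.png

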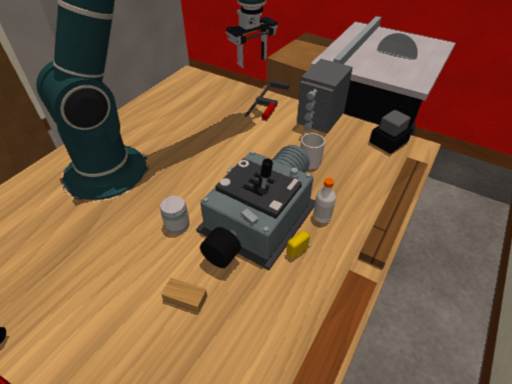

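The top view shows white tags on the gate plate at about (210,160), (246,160), (208,221) and (244,223), with the knob near (226,175). The long one looks to be far-left. Next I'll measure these and view an enlarged crop.

```bash
cat > h.py <<'E'
import numpy as np,cv2,pickle
def ray(c,u,v,z):
    "pixel onto plane z"
    R,t=np.array(c["R"]),np.array(c["t"]);o=-R.T@t
    d=R.T@np.array([(u-c["cx"])/c["fx"],(v-c["cy"])/c["fy"],1]);return o+d*(z-o[2])/d[2]
def cloud(c):
    v,u=np.mgrid[:384,:512];z=c["range_z"]
    P=np.stack([(u-c["cx"])/c["fx"]*z,(v-c["cy"])/c["fy"]*z,z],-1)
    return (P-np.array(c["t"]))@np.array(c["R"])
E
python3 - <<'E'
from h import *
d=pickle.load(open("c0.pkl","rb"));c=d["top"]
im=c["pixels"];g=im.min(2)
cv2.imwrite("pics/crop.png",cv2.resize(im[135:250,165:300,::-1],None,fx=5,fy=5,interpolation=cv2.INTER_CUBIC))
m=(g>150).astype(np.uint8);m[:150]=0;m[232:]=0;m[:,:195]=0;m[:,262:]=0
n,l,s,ce=cv2.connectedComponentsWithStats(m)
for i in range(1,n):
    if s[i,4]>12:
        v,u=np.where(l==i);r=cv2.minAreaRect(np.stack([u,v],1).astype(np.float32))
        print(s[i],ce[i].round(1),r,ray(c,*ce[i],.144).round(4))
for n in d:
    P=cloud(d[n]);k=(P[...,2]>.165)&(P[...,2]<.26)&(abs(P[...,0]-.55)<.12)&(abs(P[...,1]-.05)<.1)
    q=P[k];print(n,len(q),q.mean(0),q[q[:,2]>q[:,2].max()-.008].mean(0),q[:,2].max(),q.min(0))
E
```

```text
[241 155  10  10  98] [245.5 159.6] ((245.5, 159.5), (9.0, 9.0), 90.0) [0.6353 0.0484 0.144 ]
[202 157  17   5  68] [210.  158.6] ((210.0, 159.0), (4.0, 16.0), 90.0) [0.6374 0.1405 0.144 ]
[202 216  12  11  69] [207.6 221. ] ((207.5, 221.0), (10.0, 11.0), 90.0) [0.4755 0.1431 0.144 ]
[239 217  11  11  88] [243.8 222.1] ((244.00003051757812, 222.00003051757812), (9.838699340820312, 9.838699340820312), 63.43495178222656) [0.4734 0.0512 0.144 ]
scene 204 [0.58299938 0.08712288 0.21294285] [0.58290288 0.09175542 0.23250191] 0.23661919286776273 [0.56641928 0.07838225 0.16527025]
top 157 [0.57654914 0.0943534  0.2242662 ] [0.58052049 0.09524417 0.23300613] 0.238079305462668 [0.56264399 0.08141109 0.18843242]
```

View pics/crop.png

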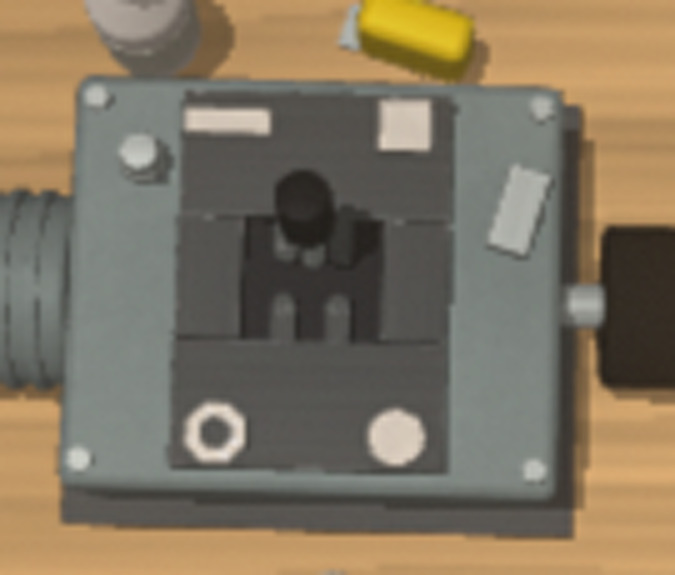

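The crop shows the bar at the plate's upper left (far, +y), the square far-right, the ring near-left and the disc near-right. So the slot wanted is far-left. The gate's middle is at about (0.555, 0.096) with a yaw of -0.02 rad. Tag spacings of 162 x 92 mm match the given sizes. The lever stands far in the middle column, with the knob at about x = +25 mm.

Next I'll rise, shut the fingers and align the tool to the gearbox (tool x = -gearbox x, tool y = gearbox y).

Emit:
{"op": "send_rows", "data": {
  "commands": [0,0,-24,0,0,-0.092,0,0,0,-24,0,0,-0.092,0,0,0,-24,0,0,-0.092,0,0,0,-24,0,0,-0.092,0,0,0,0,0,0,0,0]
}}

```text
time_s: 0.52
tcp_pos: [0.2374, 0.5796, 0.306]
orientation: [[-1.0, 0.015, 0.002], [0.015, 1.0, 0.005], [-0.002, 0.005, -1.0]]
force: [0.5, 1.0, -0.6]
grip_width: 0.0639
```

Emit:
{"op": "send_rows", "data": {
  "commands": [-24,-28,0,0,0,0,0,-24,-28,0,0,0,0,0,-24,-28,0,0,0,0,0,-24,-28,0,0,0,0,0,-24,-28,0,0,0,0,0]
}}

```text
time_s: 0.93
tcp_pos: [0.3547, 0.4342, 0.301]
orientation: [[-1.0, 0.021, -0.0], [0.021, 1.0, -0.0], [0.0, -0.0, -1.0]]
force: [1.1, -0.4, -0.3]
grip_width: 0.0309
```

Emit:
{"op": "send_rows", "data": {
  "commands": [-24,-28,0,0,0,0,0,-24,-28,0,0,0,0,0,-24,-28,0,0,0,0,0,-24,-28,0,0,0,0,0,-24,-28,0,0,0,0,0]
}}

```text
time_s: 1.35
tcp_pos: [0.4717, 0.2917, 0.3011]
orientation: [[-1.0, 0.021, -0.0], [0.021, 1.0, -0.0], [0.0, -0.0, -1.0]]
force: [0.7, 1.1, -0.1]
grip_width: 0.0006
```

Emit:
{"op": "send_rows", "data": {
  "commands": [-24,-28,0,0,0,0,0,-24,-28,0,0,0,0,0,-24,-28,0,0,0,0,0,-24,-28,0,0,0,0,0,0,0,0,0,0,0,0]
}}

```text
time_s: 1.77
tcp_pos: [0.568, 0.1724, 0.3007]
orientation: [[-1.0, 0.03, 0.0], [0.03, 1.0, -0.003], [-0.0, -0.003, -1.0]]
force: [0.4, -0.5, -0.5]
grip_width: 0.0003
```

Emit:
{"op": "send_rows", "data": {
  "commands": [-22,-26,0,0,0,0,0,-22,-26,0,0,0,0,0,-19,-25,0,0,0,0,0,0,0,30,0,0,0,0,0,0,35,0,0,0,0]
}}

```text
time_s: 2.18
tcp_pos: [0.6277, 0.099, 0.2368]
orientation: [[-1.0, 0.025, 0.003], [0.025, 1.0, -0.0], [-0.003, -0.0, -1.0]]
force: [1.7, 0.1, -0.6]
grip_width: 0.0004
```

Emit:
{"op": "send_rows", "data": {
  "commands": [0,0,35,0,0,0,0,0,0,0,0,0,0,0]
}}

```text
time_s: 2.35
tcp_pos: [0.6228, 0.1006, 0.1947]
orientation: [[-1.0, 0.022, -0.009], [0.022, 1.0, -0.002], [0.009, -0.002, -1.0]]
force: [0.5, -0.2, -1.2]
grip_width: 0.0004
```

```bash
python3 - <<'E'
from rig import robot
from h import *
c=robot.camera("scene");t=robot.camera("top")
a=cv2.resize(c["pixels"][110:270,180:340],None,fx=2.5,fy=2.5,interpolation=2);b=cv2.resize(t["pixels"][110:270,150:310],None,fx=2.5,fy=2.5,interpolation=2)
cv2.imwrite("pics/p1.png",np.hstack([a,b])[:,:,::-1]);o=robot.observe();print(o["tcp_pos"],o["force"])
E
```

```text
[0.62575479 0.1011333  0.20149542] [-0.01173278 -0.86195577  1.32353625]
```

View pics/p1.png

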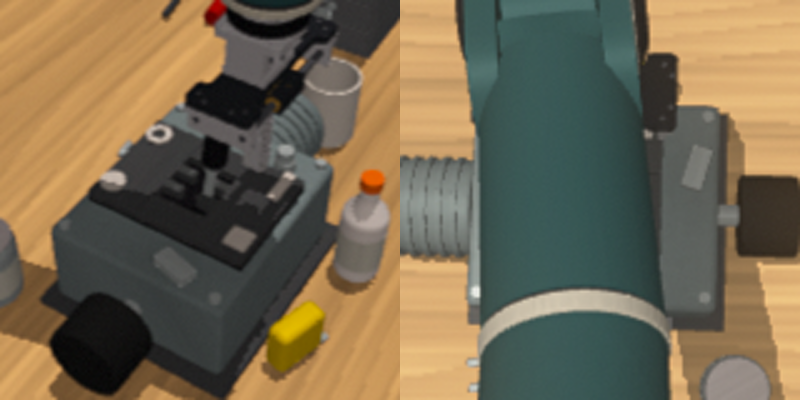

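The left half shows the fingers down beyond (far side of) the knob, with a gap between them. The arm hides the gate in the top view. Next I'll centre in y and push gently toward near until the lever is upright (tool x ≈ 23 mm in the gate frame).

Emit:
{"op": "send_rows", "data": {
  "commands": [9,-6,0,0,0,0,0,9,0,0,0,0,0,0,8,0,0,0,0,0,0,8,0,0,0,0,0,0,6,0,0,0,0,0,0]
}}

```text
time_s: 2.87
tcp_pos: [0.5856, 0.0964, 0.2027]
orientation: [[-1.0, 0.021, 0.002], [0.021, 1.0, 0.001], [-0.002, 0.001, -1.0]]
force: [1.7, -0.9, 1.4]
grip_width: 0.0007
```

Emit:
{"op": "send_rows", "data": {
  "commands": [4,0,0,0,0,0,0,3,0,0,0,0,0,0,0,0,0,0,0,0,0,0,0,0,0,0,0,0]
}}

```text
time_s: 3.2
tcp_pos: [0.579, 0.0962, 0.2015]
orientation: [[-1.0, 0.021, -0.0], [0.021, 1.0, -0.0], [0.0, -0.0, -1.0]]
force: [1.3, 1.1, 0.3]
grip_width: 0.0006
```

```bash
cat > look.py <<'E'
from rig import robot
from h import *
import sys
O=np.array([.5554,.0958,0]);a=-.02
G=np.array([[np.cos(a),-np.sin(a),0],[np.sin(a),np.cos(a),0],[0,0,1]])
o=robot.observe();print("tool gb mm",((o["tcp_pos"]-O)@G*1000).round(1),"F",o["force"].round(1))
c=robot.camera("scene");P=(cloud(c)-O)@G*1000;im=c["pixels"]
k=(P[...,2]>185)&(P[...,2]<245)&(abs(P[...,0])<65)&(abs(P[...,1])<75)&(im.max(2)<60)
q=P[k];print("knob px",len(q),"mean",q.mean(0).round(1),"min",q.min(0).round(0),"max",q.max(0).round(0))
if len(sys.argv)>1: cv2.imwrite(sys.argv[1],cv2.resize(im[110:270,180:340,::-1],None,fx=3.5,fy=3.5,interpolation=2))
E
python3 look.py pics/p2.png
```

```text
tool gb mm [ 23.6   0.9 201.5] F [1.3 1.1 0.3]
knob px 110 mean [  4.4 -11.6 207.6] min [-11. -17. 187.] max [ 18.   6. 231.]
```

View pics/p2.png

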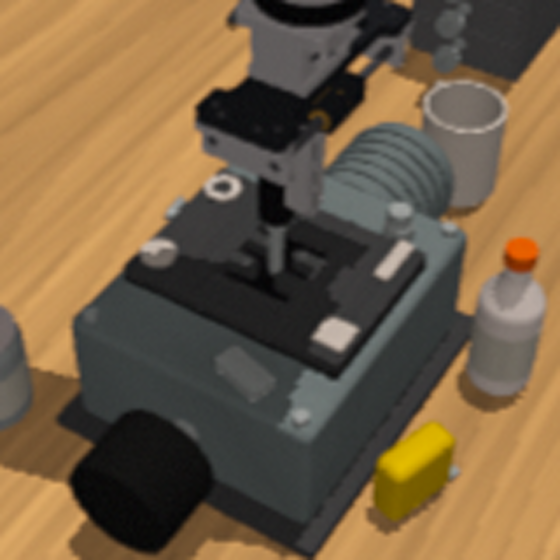

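The knob now looks upright, with its visible surface centred at x ≈ +3 mm and the rod in the cross channel. Next I'll go round to its -y side.

Emit:
{"op": "send_rows", "data": {
  "commands": [-24,0,0,0,0,0,0,0,-24,0,0,0,0,0,0,-24,0,0,0,0,0,23,0,0,0,0,0,0,23,0,0,0,0,0,0]
}}

```text
time_s: 3.67
tcp_pos: [0.5556, 0.0467, 0.2006]
orientation: [[-1.0, 0.024, -0.001], [0.024, 1.0, -0.001], [0.001, -0.001, -1.0]]
force: [-1.4, 0.9, 0.0]
grip_width: 0.0001
```

Emit:
{"op": "send_rows", "data": {
  "commands": [0,0,0,0,0,0,0,0,0,0,0,0,0,0]
}}

```text
time_s: 3.83
tcp_pos: [0.5556, 0.0486, 0.2016]
orientation: [[-1.0, 0.021, -0.0], [0.021, 1.0, 0.0], [0.0, 0.0, -1.0]]
force: [0.7, -0.3, 0.7]
grip_width: 0.0004
```

```bash
python3 look.py
```

```text
tool gb mm [  1.1 -47.2 201.6] F [ 0.7 -0.3  0.7]
knob px 168 mean [  6.8  -7.1 217.8] min [-10. -57. 187.] max [ 15.  12. 237.]
```

Emit:
{"op": "send_rows", "data": {
  "commands": [0,12,0,0,0,0,0,0,10,0,0,0,0,0,0,8,0,0,0,0,0,0,8,0,0,0,0,0,0,0,0,0,0,0,0]
}}

```text
time_s: 4.3
tcp_pos: [0.5568, 0.089, 0.2012]
orientation: [[-1.0, 0.018, -0.0], [0.018, 1.0, 0.0], [0.0, 0.0, -1.0]]
force: [-0.4, 0.3, -0.4]
grip_width: 0.0005
```

Emit:
{"op": "send_rows", "data": {
  "commands": [0,7,0,0,0,0,0,0,7,0,0,0,0,0,0,5,0,0,0,0,0,0,0,0,0,0,0,0,0,0,0,0,0,0,0]
}}

```text
time_s: 4.72
tcp_pos: [0.5572, 0.1059, 0.2015]
orientation: [[-1.0, 0.02, 0.0], [0.02, 1.0, 0.0], [-0.0, 0.0, -1.0]]
force: [-0.3, 0.2, -0.3]
grip_width: 0.0006
```

```bash
python3 look.py pics/p3.png
```

```text
tool gb mm [  1.6  10.1 201.5] F [-0.3  0.2 -0.3]
knob px 86 mean [ 10.6  33.1 212.1] min [ -1.  19. 187.] max [ 15.  53. 233.]
```

View pics/p3.png

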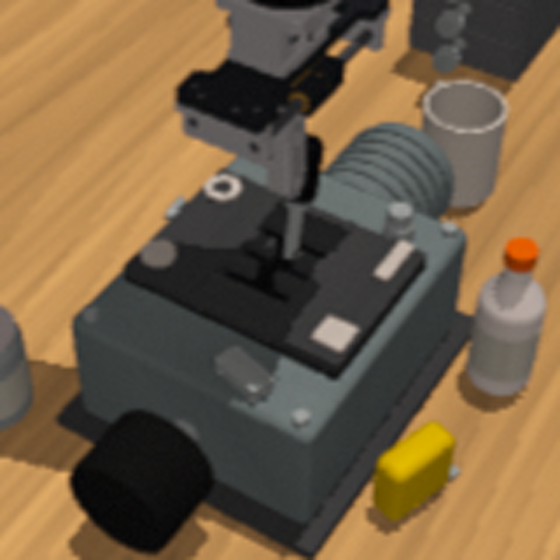

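The knob has swung well across to +y, and the rod is close to the left column. I'll creep to the stop and watch the force.

Emit:
{"op": "send_rows", "data": {
  "commands": [0,3,0,0,0,0,0,0,2,0,0,0,0,0,0,0,0,0,0,0,0]
}}

```text
time_s: 5.02
tcp_pos: [0.5573, 0.111, 0.2015]
orientation: [[-1.0, 0.021, 0.0], [0.021, 1.0, 0.0], [-0.0, 0.0, -1.0]]
force: [-0.5, -1.0, -0.7]
grip_width: 0.0004
```

Emit:
{"op": "send_rows", "data": {
  "commands": [0,2,0,0,0,0,0,0,0,0,0,0,0,0]
}}

```text
time_s: 5.18
tcp_pos: [0.5573, 0.1128, 0.2015]
orientation: [[-1.0, 0.021, -0.0], [0.021, 1.0, -0.0], [0.0, -0.0, -1.0]]
force: [-0.7, -0.9, 0.6]
grip_width: 0.0002
```

```bash
python3 look.py
```

```text
tool gb mm [  1.5  17.  201.5] F [-0.7 -0.9  0.6]
knob px 80 mean [ 10.6  37.1 208.4] min [ -2.  10. 185.] max [ 15.  57. 232.]
```

Emit:
{"op": "send_rows", "data": {
  "commands": [0,1,0,0,0,0,0,0,0,0,0,0,0,0]
}}

```text
time_s: 5.4
tcp_pos: [0.5573, 0.1136, 0.2015]
orientation: [[-1.0, 0.021, 0.0], [0.021, 1.0, -0.0], [-0.0, -0.0, -1.0]]
force: [0.2, -1.8, 0.4]
grip_width: 0.0003
```

Emit:
{"op": "send_rows", "data": {
  "commands": [0,1,0,0,0,0,0,0,0,0,0,0,0,0]
}}

```text
time_s: 5.57
tcp_pos: [0.5573, 0.1147, 0.2015]
orientation: [[-1.0, 0.021, 0.0], [0.021, 1.0, -0.0], [-0.0, -0.0, -1.0]]
force: [0.0, -0.7, 0.7]
grip_width: 0.0004
```

Emit:
{"op": "send_rows", "data": {
  "commands": [0,1,0,0,0,0,0,0,0,0,0,0,0,0]
}}

```text
time_s: 5.73
tcp_pos: [0.5573, 0.1157, 0.2015]
orientation: [[-1.0, 0.021, -0.0], [0.021, 1.0, -0.0], [0.0, -0.0, -1.0]]
force: [0.1, -0.4, -0.3]
grip_width: 0.0003
```

Emit:
{"op": "send_rows", "data": {
  "commands": [0,1,0,0,0,0,0,0,0,0,0,0,0,0]
}}

```text
time_s: 5.9
tcp_pos: [0.5574, 0.1167, 0.2015]
orientation: [[-1.0, 0.021, -0.0], [0.021, 1.0, -0.0], [0.0, -0.0, -1.0]]
force: [0.6, -1.6, 0.2]
grip_width: 0.0006
```

Emit:
{"op": "send_rows", "data": {
  "commands": [0,1,0,0,0,0,0,0,0,0,0,0,0,0]
}}

```text
time_s: 6.07
tcp_pos: [0.5574, 0.1175, 0.2014]
orientation: [[-1.0, 0.021, -0.0], [0.021, 1.0, -0.0], [0.0, -0.0, -1.0]]
force: [0.3, -3.5, -0.1]
grip_width: 0.0007
```

```bash
python3 look.py pics/p4.png
```

```text
tool gb mm [  1.5  21.8 201.4] F [ 0.3 -3.5 -0.1]
knob px 79 mean [ 10.3  38.7 206.6] min [ -3.  17. 185.] max [ 15.  57. 231.]
```

View pics/p4.png

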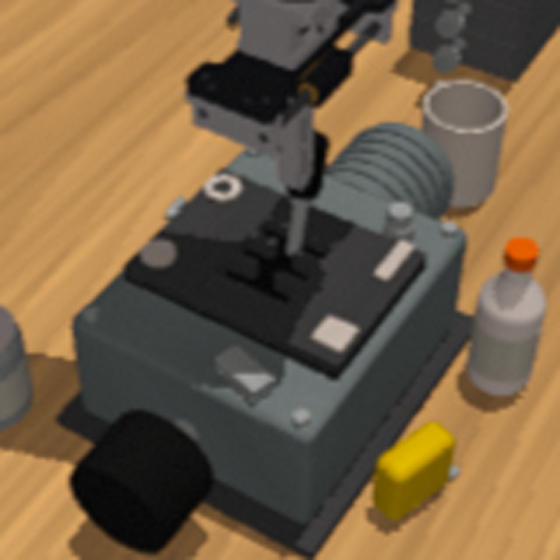

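The force rose to 3.5 N against y, so the lever is at its cross stop. The picture shows the rod in the left column. Next I'll back off and go round to the near side.

Emit:
{"op": "send_rows", "data": {
  "commands": [0,-16,0,0,0,0,0,23,-6,5,0,0,0,0,23,0,0,0,0,0,0,0,22,0,0,0,0,0,0,22,0,0,0,0,0]
}}

```text
time_s: 6.53
tcp_pos: [0.5113, 0.1405, 0.197]
orientation: [[-1.0, 0.023, 0.001], [0.023, 1.0, 0.001], [-0.001, 0.001, -1.0]]
force: [-0.9, 0.3, 0.4]
grip_width: 0.0005
```

Emit:
{"op": "send_rows", "data": {
  "commands": [0,0,0,0,0,0,0,0,0,0,0,0,0,0]
}}

```text
time_s: 6.7
tcp_pos: [0.5118, 0.1417, 0.1965]
orientation: [[-1.0, 0.019, 0.0], [0.019, 1.0, 0.0], [-0.0, 0.0, -1.0]]
force: [-0.1, -0.7, -0.6]
grip_width: 0.0004
```

```bash
python3 look.py
```

```text
tool gb mm [-44.5  45.  196.5] F [-0.1 -0.7 -0.6]
knob px 172 mean [  5.7  36.9 211.2] min [ -9.  25. 185.] max [ 15.  58. 232.]
```

Emit:
{"op": "send_rows", "data": {
  "commands": [-12,0,0,0,0,0,0,-8,0,0,0,0,0,0,-8,0,0,0,0,0,0,-7,0,0,0,0,0,0,0,0,0,0,0,0,0]
}}

```text
time_s: 7.17
tcp_pos: [0.5479, 0.1392, 0.1962]
orientation: [[-1.0, 0.022, -0.0], [0.022, 1.0, -0.0], [0.0, -0.001, -1.0]]
force: [-0.6, -0.7, 0.8]
grip_width: 0.0
```

Emit:
{"op": "send_rows", "data": {
  "commands": [-6,0,0,0,0,0,0,-6,0,0,0,0,0,0,-5,0,0,0,0,0,0,0,0,0,0,0,0,0]
}}

```text
time_s: 7.5
tcp_pos: [0.5647, 0.1393, 0.1963]
orientation: [[-1.0, 0.021, 0.0], [0.021, 1.0, -0.0], [-0.0, -0.0, -1.0]]
force: [-1.3, 0.1, -0.1]
grip_width: 0.0003
```

```bash
python3 look.py
```

```text
tool gb mm [  8.4  43.7 196.3] F [-1.3  0.1 -0.1]
knob px 175 mean [ 36.5  36.9 210.8] min [ 20.  25. 186.] max [ 49.  60. 229.]
```

Moving freely in the far-left slot. Now creeping to the end stop.

Emit:
{"op": "send_rows", "data": {
  "commands": [-3,0,0,0,0,0,0,0,0,0,0,0,0,0]
}}

```text
time_s: 7.72
tcp_pos: [0.5671, 0.1394, 0.1965]
orientation: [[-1.0, 0.021, 0.0], [0.021, 1.0, -0.0], [-0.0, -0.0, -1.0]]
force: [-1.8, 0.2, -0.7]
grip_width: 0.0008
```

Emit:
{"op": "send_rows", "data": {
  "commands": [-1.5,0,0,0,0,0,0,0,0,0,0,0,0,0]
}}

```text
time_s: 7.88
tcp_pos: [0.5684, 0.1393, 0.1965]
orientation: [[-1.0, 0.021, 0.0], [0.021, 1.0, -0.0], [-0.0, -0.0, -1.0]]
force: [-1.0, 0.1, -0.1]
grip_width: 0.0005
```

Emit:
{"op": "send_rows", "data": {
  "commands": [-1,0,0,0,0,0,0,0,0,0,0,0,0,0]
}}

```text
time_s: 8.05
tcp_pos: [0.5694, 0.1393, 0.1965]
orientation: [[-1.0, 0.021, 0.0], [0.021, 1.0, -0.0], [-0.0, -0.0, -1.0]]
force: [-1.0, -0.6, -0.9]
grip_width: 0.0005
```

Emit:
{"op": "send_rows", "data": {
  "commands": [-1,0,0,0,0,0,0,0,0,0,0,0,0,0]
}}

```text
time_s: 8.22
tcp_pos: [0.5705, 0.1393, 0.1965]
orientation: [[-1.0, 0.021, 0.0], [0.021, 1.0, -0.0], [-0.0, -0.0, -1.0]]
force: [-1.1, -0.2, 0.2]
grip_width: 0.0005
```

Emit:
{"op": "send_rows", "data": {
  "commands": [-1,0,0,0,0,0,0,0,0,0,0,0,0,0]
}}

```text
time_s: 8.38
tcp_pos: [0.5715, 0.1392, 0.1964]
orientation: [[-1.0, 0.021, -0.0], [0.021, 1.0, -0.0], [0.0, -0.0, -1.0]]
force: [-3.0, -0.0, -0.4]
grip_width: 0.0005
```

```bash
python3 look.py
```

```text
tool gb mm [ 15.2  43.8 196.4] F [-3.  -0.  -0.4]
knob px 171 mean [ 42.5  36.5 210.2] min [ 27.  25. 186.] max [ 56.  58. 229.]
```

Emit:
{"op": "send_rows", "data": {
  "commands": [-1,0,0,0,0,0,0,0,0,0,0,0,0,0]
}}

```text
time_s: 8.6
tcp_pos: [0.5723, 0.1392, 0.1964]
orientation: [[-1.0, 0.021, -0.0], [0.021, 1.0, -0.0], [0.0, -0.0, -1.0]]
force: [-2.3, 0.0, -1.0]
grip_width: 0.0006
```

Emit:
{"op": "send_rows", "data": {
  "commands": [-1,0,0,0,0,0,0,0,0,0,0,0,0,0]
}}

```text
time_s: 8.77
tcp_pos: [0.5733, 0.1392, 0.1963]
orientation: [[-1.0, 0.021, -0.0], [0.021, 1.0, -0.0], [0.0, -0.0, -1.0]]
force: [-3.3, -0.6, -1.6]
grip_width: 0.0002
```

Emit:
{"op": "send_rows", "data": {
  "commands": [-1,0,0,0,0,0,0,0,0,0,0,0,0,0,0,0,0,0,0,0,0]
}}

```text
time_s: 9.02
tcp_pos: [0.5742, 0.1392, 0.1963]
orientation: [[-1.0, 0.021, -0.0], [0.021, 1.0, -0.0], [0.0, -0.0, -1.0]]
force: [-3.8, -0.7, -1.3]
grip_width: 0.0005
```

Emit:
{"op": "send_rows", "data": {
  "commands": [-1,0,0,0,0,0,0,0,0,0,0,0,0,0,0,0,0,0,0,0,0]
}}

```text
time_s: 9.27
tcp_pos: [0.5752, 0.1392, 0.1964]
orientation: [[-1.0, 0.021, -0.0], [0.021, 1.0, -0.0], [0.0, -0.0, -1.0]]
force: [-4.4, -0.2, -2.0]
grip_width: 0.0003
```

```bash
python3 look.py
```

```text
tool gb mm [ 19.   43.8 196.4] F [-4.4 -0.2 -2. ]
knob px 176 mean [ 44.   36.4 209.4] min [ 25.  24. 185.] max [ 59.  60. 229.]
```

The force climbs steadily to 4.4 N, while the knob centre estimate (about 39 mm) has almost stopped moving. That agrees with the expected +38. I'll back off, rise clear and check.

Emit:
{"op": "send_rows", "data": {
  "commands": [10,0,0,0,0,0,0,20,0,0,0,0,0,0,30,0,0,0,0,0,0,30,0,-20,0,0,0,0,30,0,-25,0,0,0,0]
}}

```text
time_s: 9.73
tcp_pos: [0.4533, 0.1413, 0.2407]
orientation: [[-1.0, 0.021, -0.001], [0.021, 1.0, -0.001], [0.001, -0.001, -1.0]]
force: [-0.1, 0.4, 1.7]
grip_width: 0.0007
```

Emit:
{"op": "send_rows", "data": {
  "commands": [35,0,-20,0,0,0,0,35,0,-20,0,0,0,0,20,20,-10,0,0,0,0,0,0,0,0,0,0,0,0,0,0,0,0,0,0]
}}

```text
time_s: 10.15
tcp_pos: [0.3655, 0.1644, 0.2926]
orientation: [[-1.0, 0.019, 0.003], [0.019, 1.0, 0.002], [-0.003, 0.002, -1.0]]
force: [0.4, -0.4, -1.2]
grip_width: 0.0003
```

```bash
cat > chk.py <<'E'
from look import *
t=robot.camera("top");P=(cloud(t)-O)@G*1000
for n,P in (("scene",(cloud(c)-O)@G*1000),("top",P)):
    q=P[(P[...,2]>170)&(P[...,2]<245)&(abs(P[...,0])<65)&(abs(P[...,1])<75)]
    if len(q): T=q[q[:,2]>q[:,2].max()-8];print(n,len(q),q.mean(0).round(1),"top face",T.mean(0).round(1))
a=cv2.resize(c["pixels"][110:270,180:340],None,fx=2.5,fy=2.5,interpolation=2);b=cv2.resize(t["pixels"][110:270,150:310],None,fx=2.5,fy=2.5,interpolation=2)
cv2.imwrite("pics/p5.png",np.hstack([a,b])[:,:,::-1])
E
python3 chk.py
```

```text
tool gb mm [-191.2   64.8  292.6] F [ 0.4 -0.4 -1.2]
knob px 174 mean [ 42.9  36.9 210.5] min [ 26.  24. 185.] max [ 56.  60. 228.]
scene 208 [ 41.6  35.7 205.8] top face [ 43.4  43.6 224.4]
top 190 [ 35.5  42.8 212.5] top face [ 40.   45.7 225.2]
```

View pics/p5.png

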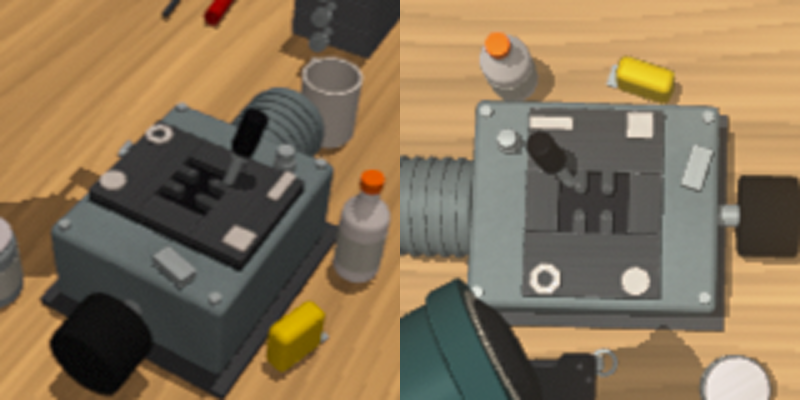

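The lever stands far-left beside the bar tag. Its top face is at about (40–43, 44–46) mm, and it stayed put after release. In the top view the socket at (193,166) and packer at (269,177) haven't moved. The arm is clear, so I'm handing in.

```bash
python3 -c "
from rig import robot
print(robot.close_job())"
```

```text
the job is handed in; nothing more can be done
None
```

The lever is in the far-left slot, where the bar tag stands, and the job was handed in at about 10 s of the 54 s. With shut fingertips I pushed the lever from the far middle slot back to upright, then across to the left column. From there I pushed it far until it met the end of the slot, and moved clear.

**Cross stop:** the force rose to 3.5 N when the lever reached the left column.

**End stop:** it felt soft. The force crept from about 1 N up to 4.4 N while the knob almost stopped moving. After I let go, the knob measured about 1 mm back.

**Final position:** the knob was at roughly x = 38–39, y = 44 mm in the gearbox frame, against (38, 44) expected. The two cameras differed by about 3 mm on its top face, in x.

**Surroundings:** the socket and packer were in the same places in the last top view, and nothing else was touched. The last force reading was noise only (about 1 N).

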